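# Switch on the shielded tube mixer with the bent rod

## Task

Lay the bent rod's shaft in the two notches of the rod rest, handle towards you, and let go so that its leg swings down and hangs still. Then take it again by the handle, reach over the splash shield with it and pull the mixer's toggle fully over towards you, keeping your gripper itself off the mixer and shield. Hang the rod back in the rest the same way, let go, and leave the other things on the bench where they stand.

Things in the scene. Friction and masses are not known exactly. Their poses are not given: they have to be found in the camera images.
- rod_grip (a point): Bent rod's handle centre (half-way up). Grey square handle, 80 mm long, 24 x 24 mm in section; a 9 mm round steel shaft runs on along its axis to an elbow 190 mm from this point; there a 9 mm leg turns off square, 130 mm long. x axis: along the shaft to the elbow; y axis: along the leg to its tip. At the start the rod lies flat on the bench, leg level, axis 12 mm up.
- rod_shaft (a point): point on the rod's shaft axis 105 mm from the handle's centre towards the elbow: the place to centre in the rest; axes as rod_grip
- rod_elbow (a point): centre of the rod's elbow, a 24 mm white rubber ball
- rod_tip (a point): centre of the 24 mm white rubber ball at the end of the rod's leg, 130 mm from the elbow
- rod: the whole bent rod, about 0.2 kg; origin under the handle's centre as it lies flat. Its centre of mass is about 110 mm from the handle's centre along the shaft and 30 mm to the leg's side, so that in the rest the round shaft turns and the leg swings down by itself within about 2 s.
- rest: The rod rest (fixed): grey foot 120 x 80 mm carrying two aluminium uprights, 8 mm thick, 80 mm apart, each with an open V notch (45 degrees a side, 54 mm wide at the top, upper ends 186 mm above the bench). Origin under the foot's centre. Left of it (+y) is open bench, room for the level leg, which is on the left when the handle is towards the robot.
- rest_seat (a point): half-way between the rest's uprights on the seated shaft's axis, 165 mm above the bench. x axis: the line on which the shaft lies, positive end away from the robot. With the rod's shaft point here and the elbow at the positive end, the handle stands out on the robot's side and the leg hangs clear beyond the far upright.
- station: White tube mixer (fixed) with clear splash shield. Origin on the bench below the toggle's pivot; x axis away from the robot, y left. Shield: 6 mm clear panels with aluminium top edges, 150 mm high, 300 mm wide; front panel at x = -55 mm, side panels back to the mixer's face at x = +105 mm (face 90 mm high; tubes on top to 135 mm). Inside: floor 12 mm up, toggle pivot 34 mm up.
- lever_bar (a point): centre of the toggle's black cross bar (60 mm long along the station's y, 14 mm thick), 65 mm from the pivot on a 10 mm stalk between cheeks 42 mm high. Off, the bar is 31 mm beyond the pivot and 91 mm above the bench; half-way over it is 99 mm up.
- lever (a joint): toggle angle in rad: 0 = off, leaning away from the robot; 1.0 = on, leaning towards the robot (bar 31 mm to the robot's side of the pivot). Stays where left; needs about 1 N at the bar.
- dropper_a: small amber dropper bottle, 32 mm wide, 95 mm tall, bystander standing on the bench; origin at its underside
- dropper_b: another such dropper bottle, bystander standing on the bench; origin at its underside
- jar: screw-top jar, 70 mm wide, 100 mm tall, bystander standing on the bench; origin at its underside
- beaker: open glass beaker, 80 mm wide, 100 mm tall, bystander standing on the bench; origin at its underside
- timer: white bench timer lying flat, 60 x 80 mm, 28 mm tall, bystander standing on the bench; origin at its underside
Things that resemble listed ones, but are neither listed nor needed, are in the scene too. What is shaped like the rest but orange or yellow is not meant.

How it is judged:
By the outcome, as a careful person would: the job done as asked, in the order asked, and still so for the second after the job is handed in, with the robot touching nothing.
It also fails if it takes over 66 s, if anything falls off the work surface, if the arm or the gripper's body presses on something with over 40 N, if the wrist force passes 120 N, or if a joint passes its speed limit or range.

## Robot

A 6-joint arm with a two-finger parallel gripper is mounted at the origin on the work surface. World frame = base frame: x ahead of the robot, y to its left, z up, the work surface at z = 0. Lengths are in mm, angles in degrees, forces in N, time in s.
With the tool pointing down it reaches from about 350 to 850 mm from the base axis. Payload 8.1 kg.
Tool frame: the origin (TCP) lies midway between the tips of the shut fingers; the grasp point (between the pads) lies 19 mm behind it (r.grasp_offset is the distance from the TCP to the grasp point, in mm); z points along the fingers, x is the direction in which the jaws open and shut, and the axes are right-handed (so a half turn about z gives the same grasp; the last joint's range is limited). The gripper opens to 85 mm and grips with 20 to 120 N. Pads are 22 mm wide; open, the fingers measure 114 mm over their backs; the gripper's body (76 mm by 85 mm) begins 54 mm behind the grasp point. The pads swing forward as they close: fully open they stand 13 mm farther back than shut.
Start: joints at [64.492, 7.471, 85.268, -0, 87.261, -4.893], TCP at [211.231, 561.593, 231.292] pointing down, gripper open.
Joint ranges: [-169.43, 169.43], [-51.17, 129.36], [1.28, 143.12], [-76.62, 256.62], [0, 156.53], [-152.29, 152.29]. Speed limits (degrees/s): [136.94, 136.94, 159.86, 180, 180, 180].

## Interface

Orientations are given as [roll, pitch, yaw] about the fixed x, y, z axes, in that order (R = Rz(yaw) Ry(pitch) Rx(roll)).
In Python, from bench import r, optics, hand_in gives the robot as it stands.
- The arm moves only by the shell command python3 -m pendant 'ROWS' [FORCE]. ROWS is JSON, a list of rows, each a list of 5 numbers: the opening, from 0 (shut) to 1 (fully open), then the shift along the tool's x, y, z in mm, then the turn about the tool's z in degrees. A call has 1 to 10 rows; each row shifts and turns the commanded pose from where the row before left it, along the tool's axes as they then stand; what a row does not reach is not made up. A row lasts 1/10 s, in which the tool goes at most 50 mm and 8.59 degrees, less where a joint would pass 70% of its speed; a pose out of reach is approached as far as the arm can. A call with a gripper value outside its range is refused whole. The fingers move at their own pace and stop on an object; FORCE is the grip in N (left out, the last holds). Time passes only in rows, so rows that do not move let the fingers close. It gives the time, the measured TCP pose, the force and the opening at its end, in the units of the state.
- r.sense(): the state, without advancing time (a new reading comes with each control period).
- optics.snapshot(name): name is "side" or "top" or "wrist"; returns (picture, depth): 420x560x3 uint8, blue, green, red; 420x560 float32, mm along the optical axis (not along the pixel's ray), 0 where there is no reading.
- optics.camera_params(name): a dict with "camera_matrix" (3x3 intrinsics, pixels), "eye" and "orientation" of the camera in the world. Camera axes: x right, y down, z forward; pixel columns grow to the right and rows downward; lengths in mm; the calibration is good to about 2 mm. The wrist camera is an equidistant fisheye: a pixel r from the principal point sees the ray r / f radians off the axis. A picture is of the moment at which its call begins: read the wrist's pose just before it. camera_params takes no time and is no camera call; for the wrist camera it gives the pose at the moment of the call.
- hand_in(): hands the job in, once; it reports no verdict.
Trained networks look in the newest picture that a camera, given by its name, has taken for a name from the list of things; names that differ only in an ending like _2 or _b are one class to them, and where a whole thing is asked for, a point or a joint stands for the part that bears it (a point fixed in the world has none). Each returns a list of dicts, best first, with "score" (0 to 1); they miss things now and then, are a little off and sometimes report something else, mostly with a low value. They report only what shows in the picture. A call takes as long as a camera call. They do not tell look-alikes from the thing itself.
- optics.search_frame(camera, query): "at" ([x, y, z] in mm, in world coordinates, good to about 4 mm: the middle of the surface that is visible of it).
The state is a dict: "time": time; "joint_pos": joint angles; "qd": joint speeds; "joint_efforts": joint torques, N m; "tool_pos": TCP position; "tcp_rot": TCP orientation; "ft_force": force on the tool from outside, world axes, zero at the start; "wrist_torque": the same for the moment, N m; "finger_gap": finger opening in mm.
Only numpy, scipy, OpenCV 4.12 (cv2) and the standard library are available. Lean on these libraries where they do the work, as an engineer would, in place of code of your own. Each camera call takes 0.05 s, during which the arm holds its last target. There are 200 camera calls.

## Working session

There is one attempt and no reset: what is moved stays moved. The work goes in short steps, Python scripts to look and compute and a shell command to move; the robot and the scene stay as the last step left them, time stands still between calls to the robot, and variables do not carry over. Pictures are saved under pics/ and viewed, about 8 in all and at most 12, crops included, and the job is handed in when it is done.

```bash
ls; mkdir -p pics; cat > h.py <<'E'
import numpy as np, cv2
from bench import r, optics, hand_in
from scipy.spatial.transform import Rotation as R
def snap(n, f):
    im,d=optics.snapshot(n); cv2.imwrite('pics/'+f,im); return im,d
def world(n,u,v,d):
    p=optics.camera_params(n);K=np.array(p['camera_matrix'])
    c=np.linalg.inv(K)@np.array([u,v,1.])*d
    o=np.array(p['orientation'])
    return (R.from_euler('xyz',o,degrees=True).as_matrix() if o.shape==(3,) else o)@c+np.array(p['eye'])
E
python3 - <<'E'
from h import *
for n in ['top','side']:
    print(n,optics.camera_params(n))
    snap(n,n+'1.png')
    for q in ['rod_grip','rod_elbow','rod_tip','rod_shaft','rest','station','lever_bar','dropper_a','jar','beaker','timer']:
        try: print(q,[(np.round(x['at']).tolist(),round(x['score'],2)) for x in optics.search_frame(n,q)[:4]])
        except Exception as e: print(q,e)
print(r.sense())
E
```

```text
pics
top {'camera_matrix': array([[433.26350779,   0.        , 280.21134309],
       [  0.        , 433.26350779, 203.04742029],
       [  0.        ,   0.        ,   1.        ]]), 'eye': array([ 357.86462614,   57.46906073, 1349.67963545]), 'orientation': array([-175.34528917,   -0.69067267,  -90.34093754])}
rod_grip [([449.0, -224.0, 19.0], 0.75)]
rod_elbow [([450.0, -227.0, 14.0], 0.6)]
rod_tip [([451.0, -226.0, 17.0], 0.8)]
rod_shaft [([452.0, -220.0, 19.0], 0.85)]
rest [([542.0, 485.0, 10.0], 0.8), ([578.0, 272.0, 10.0], 0.64), ([195.0, 302.0, 11.0], 0.59)]
station [([793.0, -11.0, 94.0], 0.88)]
lever_bar [([704.0, 2.0, 99.0], 0.61)]
dropper_a [([425.0, 24.0, 70.0], 0.63), ([447.0, 107.0, 66.0], 0.63)]
jar [([373.0, 397.0, 105.0], 0.59)]
beaker [([661.0, -372.0, 56.0], 0.88)]
timer [([349.0, 223.0, 30.0], 0.78)]
side {'camera_matrix': array([[380.31689293,   0.        , 283.12695394],
       [  0.        , 380.31689293, 210.49234245],
       [  0.        ,   0.        ,   1.        ]]), 'eye': array([  73.66950113, -581.03127916,  800.86166071]), 'orientation': array([-133.3526
[... 646 characters left out ...]
er [([354.0, 209.0, 26.0], 0.6)]
{'time': 1.2, 'joint_pos': array([ 6.44915953e+01,  7.47039131e+00,  8.52697746e+01, -5.04109033e-04,
        8.72609895e+01, -4.89420267e+00]), 'qd': array([-0.02546239,  0.08912919, -0.10105287,  0.01091212,  0.05491808,
       -0.02351661]), 'joint_efforts': array([-5.16949206e-05, -5.69307840e+01, -5.00868344e+01,  5.19689013e-05,
        1.07528762e-03,  3.90942455e-05]), 'tool_pos': array([211.23377542, 561.57809017, 231.28135793]), 'tcp_rot': array([1.79999597e+02, 1.19418097e-03, 6.93858221e+01]), 'ft_force': array([-0.47123772, -0.01510711, -0.94920726]), 'wrist_torque': array([ 0.00159058, -0.01617566,  0.01624762]), 'finger_gap': 85.32381946768538}
```

View pics/top1.png

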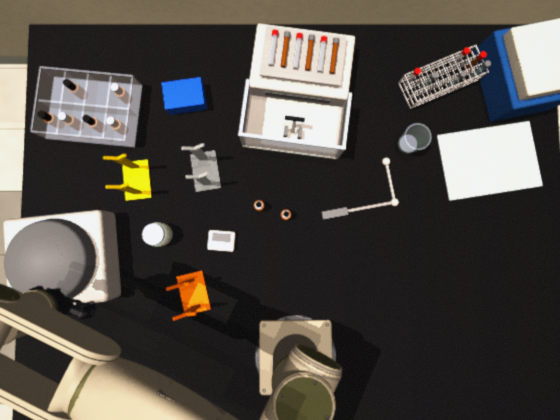

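View pics/side1.png

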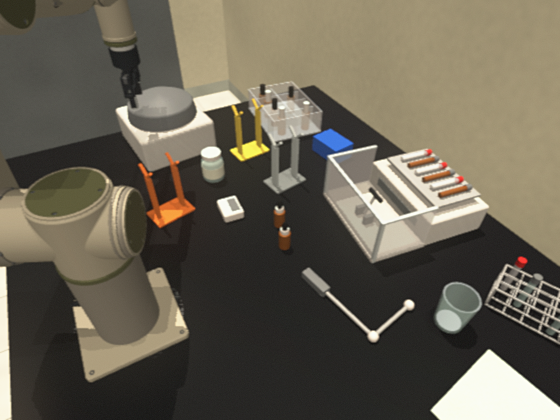

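The top view shows the rod at pixels handle (335,213), elbow (395,203) and tip (387,161). The grey rest is near (203,170), the lever bar near (294,119), and the droppers at (259,205) and (286,214). Next I'll measure poses from depth and take a close crop.

```bash
cat >> h.py <<'E'
def cloud(n,d):
    v,u=np.mgrid[:420,:560]; p=optics.camera_params(n);K=np.array(p['camera_matrix'])
    c=np.stack([(u-K[0,2])/K[0,0]*d,(v-K[1,2])/K[1,1]*d,d],-1)
    return c@R.from_euler('xyz',p['orientation'],degrees=True).as_matrix().T+np.array(p['eye'])
E
python3 - <<'E'
from h import *
ims={}
for n in ['top','side']:
    im,d=optics.snapshot(n); P=cloud(n,d); ims[n]=im; ok=d>0
    np.savez('c_'+n,P=P,im=im,ok=ok)
    x,y,z=P[...,0],P[...,1],P[...,2]
    print(n,'bench z',np.median(z[ok&(x>350)&(x<600)&(y>-200)&(y<-50)]))
    white=im.min(-1)>110
    m=ok&(x>380)&(x<560)&(y<-60)&(y>-360)&(z>4)&(z<40)
    q=P[m]; print('rod',len(q), q.min(0),q.max(0))
    m2=ok&(x>480)&(x<660)&(y>190)&(y<350)&(z>130)
    q=P[m2]; print('rest tops',len(q))
    nl,lab,st,cen=cv2.connectedComponentsWithStats(m2.astype('uint8'))
    for i in range(1,nl): print(st[i].tolist(),P[lab==i].mean(0).round(),P[lab==i].min(0).round(),P[lab==i].max(0).round())
    m3=ok&(x>480)&(x<660)&(y>190)&(y<350)&(z>4)&(z<20)
    q=P[m3]; print('foot',len(q),cv2.minAreaRect(q[:,:2].astype('float32')))
    for nm,(cx,cy,zz) in dict(da=(425,22,60),db=(449,104,60),jar=(368,390,80),lever=(704,0,85)).items():
        m=ok&(np.hypot(x-cx,y-cy)<50)&(z>zz);q=P[m];print(nm,len(q),q.mean(0).round(),q.min(0).round(),q.max(0).round())
t=cv2.resize(ims['top'][130:230,170:300],None,fx=6,fy=6,interpolation=cv2.INTER_CUBIC)[:,:780]
a=cv2.resize(ims['top'][10:235,170:430],(693,600),interpolation=cv2.INTER_CUBIC)
cv2.imwrite('pics/crop1.png',a)
E
```

```text
top bench z 0.2815476167104407
rod 888 [ 381.2130984  -359.9205303     4.00879218] [559.51254238 -60.57725201  29.99328878]
rest tops 195
[182, 144, 23, 9, 106] [607. 281. 167.] [600. 250. 130.] [616. 310. 187.]
[186, 173, 23, 8, 89] [528. 268. 168.] [522. 237. 131.] [536. 298. 188.]
foot 820 ((569.7052612304688, 269.36614990234375), (158.9146728515625, 175.6884307861328), 88.63531494140625)
da 52 [428.  25.  78.] [418.  15.  60.] [439.  36.  97.]
db 52 [455. 104.  79.] [445.  93.  60.] [468. 116.  95.]
jar 373 [372. 406.  99.] [344. 377.  81.] [401. 437. 106.]
lever 99 [708.  -2.  99.] [699. -30.  86.] [717.  26. 107.]
side bench z 0.5583074824838832
rod 860 [ 380.41401178 -356.41404572    4.00060836] [559.55931607 -60.61000059  27.38564669]
rest tops 235
[289, 125, 15, 22, 118] [607. 283. 158.] [600. 253. 130.] [617. 314. 185.]
[268, 134, 15, 22, 117] [528. 271. 159.] [520. 240. 130.] [539. 298. 185.]
foot 505 ((574.8389282226562, 267.06683349609375), (167.36119079589844, 139.44056701660156), 5.213954925537109)
da 85 [427.  23.  76.] [417.  14.  60.] [440.  34.  95.]
db 77 [455. 104.  76.] [445.  96.  60.] [468. 117.  95.]
jar 244 [369. 402.  97.] [341. 378.  80.] [402. 438. 104.]
lever 101 [707.  -2.  97.] [699. -30.  86.] [719.  33. 104.]
```

View pics/crop1.png

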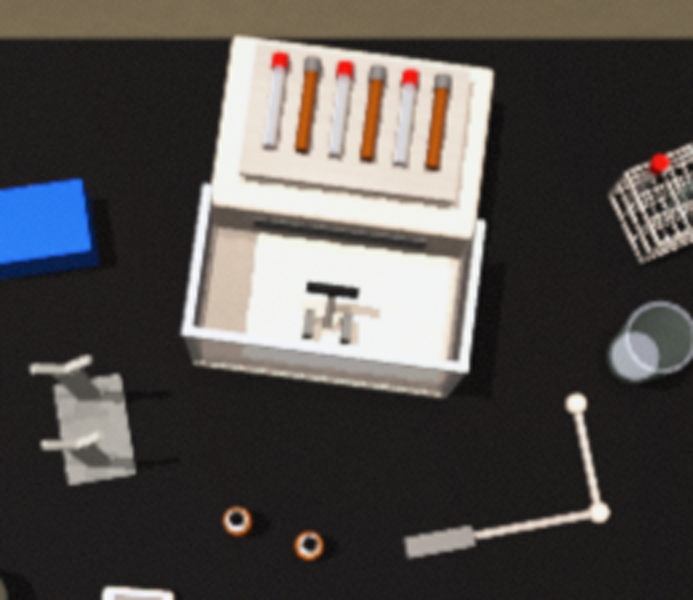

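```bash
python3 - <<'E'
from h import *
for n in ['top','side']:
    D=np.load(f'c_{n}.npz');P,im,ok=D['P'],D['im'],D['ok'];x,y,z=P[...,0],P[...,1],P[...,2]
    def comp(m,minn=8):
        nl,lab,st,c=cv2.connectedComponentsWithStats(m.astype('uint8'),connectivity=8)
        return [P[lab==i] for i in range(1,nl) if st[i][4]>=minn]
    # rod: bright pixels on dark bench
    m=ok&(x>380)&(x<560)&(y<-60)&(y>-330)&(z<40)&(z>-5)&(im.max(-1)>75)
    for q in comp(m,100):
        print(n,'rod',len(q),q.min(0).round(),q.max(0).round())
        xy=q[:,:2]
        # handle end: ymax ; fit shaft via points y>-280 and away from the leg
        e=xy[np.argmin(xy[:,1])]
        s=q[(q[:,1]>q[:,1].min()+35)&(q[:,0]<460-0*q[:,0])][:,:2]
        vx,vy,x0,y0=cv2.fitLine(s.astype('float32'),cv2.DIST_HUBER,0,.01,.01).ravel()
        if vy>0: vx,vy=-vx,-vy
        a=np.array([vx,vy]);t=(xy-[x0,y0])@a
        h=xy[t==t.min()][0]; back=np.percentile(t,.5);front=t.max()
        print(' dir',np.degrees(np.arctan2(vy,vx)),'back end',[x0,y0]+a*back,'grip est',[x0,y0]+a*(back+40),'elbow est',[x0,y0]+a*(back+230),'front',[x0,y0]+a*(front-12))
        tip=xy[xy[:,0]>xy[:,0].max()-20].mean(0);print(' tip',tip)
    m=ok&(x>480)&(x<660)&(y>190)&(y<350)&(z>150)
    C=[]
    for q in comp(m):
        l=cv2.fitLine(q[:,:2].astype('float32'),cv2.DIST_HUBER,0,.01,.01).ravel()
        pr=q[:,:2]@l[:2];c=l[2:]+l[:2]*((pr.max()+pr.min())/2-l[:2]@l[2:])
        print(n,'upright',c,'dir',np.degrees(np.arctan2(l[1],l[0])),np.ptp(pr));C.append(c)
    m=ok&(x>590)&(x<880)&(y>-200)&(y<200)&(z>140)&(z<160)
    for q in comp(m,20):
        f=q[:,:2][q[:,0]<np.percentile(q[:,0],55)]
        print(n,'shield',len(q),q.min(0).round(),q.max(0).round())
        print(cv2.minAreaRect(q[:,:2].astype('float32')))
    m=ok&(x>680)&(x<740)&(y>-50)&(y<50)&(z>88)&(z<112)&(im.max(-1)<70)
    for q in comp(m): 
        rc=cv2.minAreaRect(q[:,:2].astype('float32'));l=cv2.fitLine(q[:,:2].astype('float32'),cv2.DIST_HUBER,0,.01,.01).ravel()
        print(n,'bar',len(q),q.mean(0).round(),rc,np.degrees(np.arctan2(l[1],l[0])))
E
```

```text
top rod 547 [ 419. -330.   -4.] [560. -87.  30.]
 dir -80.68751 back end [429.19835001 -87.79199594] grip est [ 435.67110747 -127.26481431] elbow est [ 466.4167054  -314.76070159] front [ 467.06787675 -318.73174002]
 tip [ 549.38457556 -299.17419897]
top upright [607.37049496 279.80389342] dir -79.88117 60.54034349209161
top upright [528.29320117 267.84127125] dir -81.82825 60.97223171431983
top shield 760 [ 606. -161.  140.] [807. 157. 156.]
((706.3172607421875, -1.7645416259765625), (303.63592529296875, 164.53497314453125), 82.3774185180664)
top bar 53 [709.  -2. 101.] ((708.4346313476562, -1.4808769226074219), (51.039588928222656, 9.106477737426758), 82.5642318725586) 82.56405
side rod 891 [ 415. -323.   -3.] [560. -67.  27.]
 dir -79.87597 back end [423.6611505 -73.412363 ] grip est [ 430.69233136 -112.78954453] elbow est [ 464.09044044 -299.8311568 ] front [ 466.09178754 -311.03943171]
 tip [ 549.71714615 -295.49666755]
side upright [606.10860242 283.19598485] dir -83.120445 61.89605986630184
side upright [527.94279051 268.47242174] dir -81.43381 59.31830907569801
side shield 879 [ 604. -160.  140.] [812. 163. 154.]
((707.4415893554688, 0.8600921630859375), (307.0788269042969, 168.1784210205078), 81.66120910644531)
side bar 41 [706.  -1.  98.] ((705.05029296875, -2.240966796875), (54.388427734375, 7.8919878005981445), 82.44613647460938) 81.04379
```

```bash
cat >> h.py <<'E'
def plan(tgt,yaw,n,g=1,start=None):
    s=r.sense(); p=np.array(s['tool_pos']) if start is None else np.array(start[:3]); y0=s['tcp_rot'][2] if start is None else start[3]
    dy=(yaw-y0+180)%360-180; step=(np.array(tgt)-p)/n; rows=[]
    for i in range(n):
        a=np.radians(y0+dy*i/n); c,sn=np.cos(a),np.sin(a)
        rows.append([g,*[round(float(v)) for v in (c*step[0]+sn*step[1], sn*step[0]-c*step[1], -step[2])],round(dy/n,1)])
    print(len(rows),str(rows).replace(' ',''))
E
python3 - <<'E'
from h import *
plan([437,-137,231],9.3,18)
E
```

```text
18 [[1,-32,25,0,np.float64(-3.3)],[1,-30,27,0,np.float64(-3.3)],[1,-29,29,0,np.float64(-3.3)],[1,-27,31,0,np.float64(-3.3)],[1,-25,32,0,np.float64(-3.3)],[1,-23,33,0,np.float64(-3.3)],[1,-21,35,0,np.float64(-3.3)],[1,-19,36,0,np.float64(-3.3)],[1,-17,37,0,np.float64(-3.3)],[1,-15,38,0,np.float64(-3.3)],[1,-13,39,0,np.float64(-3.3)],[1,-10,39,0,np.float64(-3.3)],[1,-8,40,0,np.float64(-3.3)],[1,-6,40,0,np.float64(-3.3)],[1,-3,41,0,np.float64(-3.3)],[1,-1,41,0,np.float64(-3.3)],[1,1,41,0,np.float64(-3.3)],[1,4,41,0,np.float64(-3.3)]]
```

```bash
sed -i 's/round(dy\/n,1)/round(float(dy)\/n,1)/' h.py
python3 -m pendant '[[1,-32,25,0,-3.3],[1,-30,27,0,-3.3],[1,-29,29,0,-3.3],[1,-27,31,0,-3.3],[1,-25,32,0,-3.3],[1,-23,33,0,-3.3],[1,-21,35,0,-3.3],[1,-19,36,0,-3.3],[1,-17,37,0,-3.3],[1,-15,38,0,-3.3]]'
python3 -m pendant '[[1,-13,39,0,-3.3],[1,-10,39,0,-3.3],[1,-8,40,0,-3.3],[1,-6,40,0,-3.3],[1,-3,41,0,-3.3],[1,-1,41,0,-3.3],[1,1,41,0,-3.3],[1,4,41,0,-3.3],[1,0,0,0,0]]' 80
python3 - <<'E'
from h import *
p=optics.camera_params('wrist');print(p)
im,d=snap('wrist','w1.png')
print(optics.search_frame('wrist','rod_grip'))
plan([437,-137,60],9.3,4)
E
```

```text
time: 2.3
tool_pos: [498.0, 302.4, 231.6]
tcp_rot: [180.0, -0.0, 102.5]
ft_force: [0.4, 1.9, 0.5]
finger_gap: 85.5
time: 3.2
tool_pos: [776.8, 380.4, 226.7]
tcp_rot: [-179.7, -0.1, 126.1]
ft_force: [-0.2, 0.6, -1.7]
finger_gap: 85.0
{'camera_matrix': array([[325.1922621 ,   0.        , 276.43946467],
       [  0.        , 325.1922621 , 209.76915047],
       [  0.        ,   0.        ,   1.        ]]), 'eye': array([709.60365893, 330.89317459, 369.4337599 ]), 'orientation': array([161.3305766 ,  -0.21260563, 126.02707011])}
[{'at': [610.9, 299.0, 9.8], 'score': 0.73}]
4 [[1,-55,-144,43,-29.2],[1,-118,-99,43,-29.2],[1,-152,-29,43,-29.2],[1,-147,48,43,-29.2]]
```

View pics/w1.png

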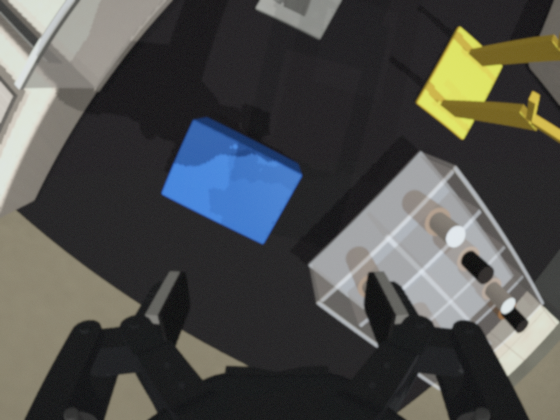

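The turn sign was reversed: a positive turn about tool z reduces the yaw. Nothing was touched. I'll fix the helper and return.

```bash
sed -i 's/round(float(dy)\/n,1)/round(-float(dy)\/n,1)/' h.py
python3 - <<'E'
from h import *
plan([437,-137,231],9.3,16)
E
```

```text
16 [[1,-14,-36,0,7.3],[1,-18,-34,0,7.3],[1,-22,-31,0,7.3],[1,-26,-28,0,7.3],[1,-30,-25,0,7.3],[1,-32,-21,0,7.3],[1,-35,-17,0,7.3],[1,-37,-12,0,7.3],[1,-38,-7,0,7.3],[1,-39,-2,0,7.3],[1,-39,2,0,7.3],[1,-38,7,0,7.3],[1,-37,12,0,7.3],[1,-35,17,0,7.3],[1,-32,21,0,7.3],[1,-29,25,0,7.3]]
```

```bash

python3 -m pendant '[[1,-14,-36,0,7.3],[1,-18,-34,0,7.3],[1,-22,-31,0,7.3],[1,-26,-28,0,7.3],[1,-30,-25,0,7.3],[1,-32,-21,0,7.3],[1,-35,-17,0,7.3],[1,-37,-12,0,7.3],[1,-38,-7,0,7.3],[1,-39,-2,0,7.3]]' 80
python3 -m pendant '[[1,-39,2,0,7.3],[1,-38,7,0,7.3],[1,-37,12,0,7.3],[1,-35,17,0,7.3],[1,-32,21,0,7.3],[1,-29,25,0,7.3],[1,0,0,0,0]]'
python3 - <<'E'
from h import *
p=optics.camera_params('wrist');im,d=snap('wrist','w2.png')
K=p['camera_matrix'];v,u=np.mgrid[:420,:560];a=(u-K[0,2])/K[0,0];b=(v-K[1,2])/K[1,1];th=np.hypot(a,b);k=np.tan(np.minimum(th,1.4))/np.maximum(th,1e-6)
P=np.stack([a*k*d,b*k*d,d],-1)@R.from_euler('xyz',p['orientation'],degrees=True).as_matrix().T+p['eye']
np.savez('c_w',P=P,im=im,d=d)
m=(d>0)&(th<1.2)&(P[...,2]>7)&(P[...,2]<40)&(abs(P[...,0]-480)<110)&(P[...,1]<-60)&(P[...,1]>-345)
nl,lab,st,c=cv2.connectedComponentsWithStats(m.astype('uint8'))
for i in range(1,nl):
    if st[i][4]>300:
        q=P[lab==i];print(st[i],q.min(0).round(),q.max(0).round())
        xy=q[:,:2]; s=xy[(xy[:,0]<475)&(xy[:,1]>-290)]
        l=cv2.fitLine(s.astype('float32'),cv2.DIST_HUBER,0,.01,.01).ravel();a_=l[:2]*(-np.sign(l[1]));t=(xy-l[2:])@a_
        print(np.degrees(np.arctan2(a_[1],a_[0])),'grip',l[2:]+a_*(t.min()+40),'elbow',l[2:]+a_*(t.max()-12))
print(r.sense()['joint_pos'])
E
```

```text
time: 4.3
tool_pos: [578.0, 57.1, 236.5]
tcp_rot: [179.8, -0.1, 54.5]
ft_force: [0.8, -0.4, 0.2]
finger_gap: 85.9
time: 5.0
tool_pos: [456.0, -142.1, 235.7]
tcp_rot: [179.8, -0.1, 10.5]
ft_force: [0.6, 0.7, 0.4]
finger_gap: 85.3
[ 249  122  107  184 3088] [ 416. -318.    7.] [590. -83.  26.]
-80.00967 grip [ 434.02979686 -123.83961429] elbow [ 466.21751898 -306.56556876]
[-2.32143515e+01 -1.20378888e+01  1.03789241e+02 -1.40629021e-02
  8.80515929e+01 -3.40086978e+01]
```

View pics/w2.png

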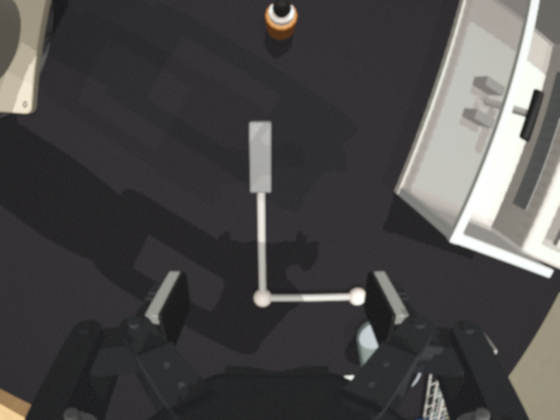

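```bash

python3 -m pendant '[[1,-8,-4,44,0.4],[1,-10,-5,44,0.4],[1,0,0,44,0],[1,0,0,44,0],[1,0,0,0,0]]' 100
python3 - <<'E'
from h import *
plan([436,-134,3],9.7,4)
E
```

```text
time: 5.55
tool_pos: [434.7, -130.4, 53.2]
tcp_rot: [-179.7, 0.5, 10.4]
ft_force: [-0.7, 0.5, -0.7]
finger_gap: 85.2
4 [[1,0,1,13,0.2],[1,0,1,13,0.2],[1,0,1,13,0.2],[1,0,1,13,0.2]]
```

```bash

python3 -m pendant '[[1,0,2,15,0.3],[1,0,2,15,0.3],[1,0,0,15,0],[1,0,0,5,0],[1,0,0,0,0],[0,0,0,0,0],[0,0,0,0,0],[0,0,0,0,0],[0,0,0,0,0]]' 100
python3 -m pendant '[[0,0,0,0,0],[0,0,0,0,0],[0,0,0,0,0]]'
```

```text
time: 6.45
tool_pos: [441.1, -137.9, 9.5]
tcp_rot: [180.0, -0.0, 9.7]
ft_force: [-1.7, -0.4, 1.1]
finger_gap: 28.6
time: 6.75
tool_pos: [441.5, -138.0, 9.8]
tcp_rot: [180.0, -0.1, 9.6]
ft_force: [-1.5, 0.8, 6.0]
finger_gap: 21.3
```

```bash

python3 -m pendant '[[0,0,0,0,0],[0,0,0,-20,0],[0,0,0,-40,0],[0,0,0,-40,0],[0,0,0,-40,0],[0,0,0,-40,0],[0,0,0,-40,0],[0,0,0,0,0],[0,0,0,0,0]]'
python3 - <<'E'
from h import *
p=optics.camera_params('side');im,d=snap('side','s2.png')
P=cloud('side',d)
for q in ['rod_elbow','rod_tip','rod_grip']:
    print(q,[(np.round(x['at']).tolist(),round(x['score'],2)) for x in optics.search_frame('side',q)[:3]])
print(r.sense()['tool_pos'])
E
```

```text
time: 7.65
tool_pos: [441.3, -137.9, 229.6]
tcp_rot: [180.0, -0.1, 9.6]
ft_force: [0.9, 0.4, -1.3]
finger_gap: 21.7
rod_elbow [([458.0, -281.0, 234.0], 0.84)]
rod_tip [([458.0, -280.0, 234.0], 0.72)]
rod_grip [([459.0, -285.0, 234.0], 0.93)]
[ 439.75777779 -137.2669042   226.75835424]
```

View pics/s2.png

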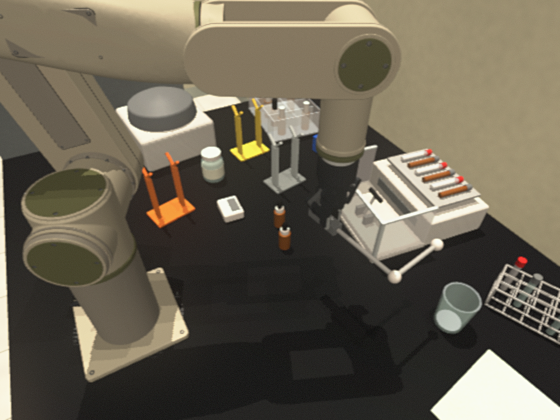

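The side view shows the rod held: elbow at (394,277), tip at (437,244), handle between the jaws near (330,225).

```bash
cat >> h.py <<'E'
def balls(n,pts,im,d):
    p=optics.camera_params(n);e=np.array(p['eye']);P=cloud(n,d);out=[]
    for u,v in pts:
        w=(slice(v-2,v+3),slice(u-2,u+3)); q=P[w][d[w]>0].reshape(-1,3); c=np.median(q,0); c=c+(c-e)/np.linalg.norm(c-e)*10; out.append(c)
    return np.array(out)
E
python3 - <<'E'
from h import *
im,d=optics.snapshot('side');s=r.sense();b=balls('side',[(394,277),(437,244)],im,d);print(b,np.linalg.norm(b[0]-b[1]))
print(s['tool_pos'],s['tcp_rot'])
t=s['tool_pos'];v=b[0]-t;print('elbow rel tcp',v,'yaw',np.degrees(np.arctan2(v[1],v[0])))
im,d=snap('top','t2.png');P=cloud('top',d)
x,y,z=P[...,0],P[...,1],P[...,2];m=(d>0)&(y<-150)&(y>-400)&(z>180)&(z<300)&(x>400)&(x<640)
nl,lab,st,c=cv2.connectedComponentsWithStats(m.astype('uint8'))
for i in range(1,nl):
    if st[i][4]>30:q=P[lab==i];print(st[i],q.min(0).round(),q.max(0).round(),'tipball',q[q[:,0]>q[:,0].max()-22].mean(0),'elb',q[q[:,1]<q[:,1].min()+22].mean(0))
E
```

```text
[[ 468.93186929 -310.16399834  229.92092638]
 [ 600.1993538  -288.74563651  230.83745379]] 133.00653643617318
[ 439.85646047 -137.32132682  226.95633331] [-1.79885932e+02  1.71759409e-01  9.64696495e+00]
elbow rel tcp [  29.07540882 -172.84267152    2.96459307] yaw -80.45116537122401
[403 143  12  31 145] [ 526. -308.  223.] [ 607. -280.  242.] tipball [ 594.68021055 -289.42419683  235.12098905] elb [ 570.52340504 -295.65088633  232.658372  ]
```

```bash

python3 - <<'E'
from h import *
plan([478.5,261,250],98.6,15,0)
E
```

```text
15 [[0,7,-26,-2,-5.9],[0,10,-25,-2,-5.9],[0,12,-24,-2,-5.9],[0,15,-22,-2,-5.9],[0,17,-21,-2,-5.9],[0,19,-19,-2,-5.9],[0,21,-17,-2,-5.9],[0,22,-15,-2,-5.9],[0,24,-12,-2,-5.9],[0,25,-10,-2,-5.9],[0,26,-7,-2,-5.9],[0,26,-4,-2,-5.9],[0,27,-2,-2,-5.9],[0,27,1,-2,-5.9],[0,26,4,-2,-5.9]]
```

```bash

python3 -m pendant '[[0,7,-26,-4,-4],[0,10,-26,-4,-5.9],[0,12,-24,-4,-5.9],[0,15,-22,-4,-5.9],[0,17,-21,-4,-5.9],[0,19,-19,-2,-5.9],[0,21,-17,-2,-5.9],[0,22,-15,-2,-5.9],[0,24,-12,-2,-5.9],[0,25,-10,0,-5.9]]'
python3 -m pendant '[[0,26,-7,0,-5.9],[0,26,-4,0,-5.9],[0,27,-2,0,-5.9],[0,27,1,0,-5.9],[0,26,4,0,-5.9],[0,0,0,0,-2],[0,0,0,0,0],[0,0,0,0,0]]'
python3 - <<'E'
from h import *
for n in ['top','side']:
    im,d=snap(n,n+'3.png');P=cloud(n,d)
    print([(np.round(x['at']).tolist(),round(x['score'],2)) for x in optics.search_frame(n,'rod_elbow')[:3]])
s=r.sense();print(s['tool_pos'],s['tcp_rot'],s['finger_gap'],s['time'])
plan([478.5,261,240],98.6,2,0)
a=cv2.imread('pics/top3.png')[60:280,100:340];b=cv2.imread('pics/side3.png')[60:280,180:420]
cv2.imwrite('pics/c3.png',cv2.resize(np.hstack([a,b]),(800,366)))
E
```

```text
time: 8.95
tool_pos: [475.6, 130.6, 256.4]
tcp_rot: [-180.0, 0.0, 67.0]
ft_force: [0.6, -0.9, -1.7]
finger_gap: 21.4
time: 9.75
tool_pos: [494.1, 261.5, 256.2]
tcp_rot: [-179.9, 0.0, 98.2]
ft_force: [-0.7, 0.2, -1.5]
finger_gap: 21.3
[([651.0, 286.0, 262.0], 0.61), ([350.0, 246.0, 30.0], 0.49)]
[([544.0, 264.0, 260.0], 0.69)]
[494.42974563 261.25435906 256.92901772] [-1.79994640e+02  5.60992476e-03  9.81696518e+01] 21.188944708333594 9.95
2 [[0,1,-8,8,-0.2],[0,1,-8,8,-0.2]]
```

View pics/c3.png

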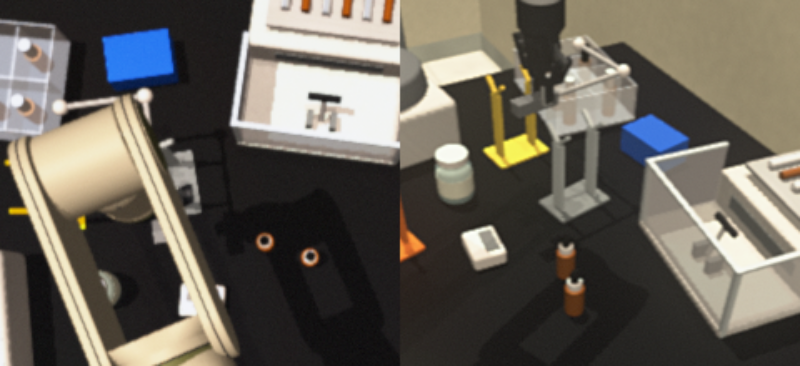

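```bash

python3 - <<'E'
from h import *
s=r.sense();t=s['tool_pos']
for n,pts in [('top',[(187,117),(136,124)]),('side',[(314,102),(291,86)])]:
    im,d=optics.snapshot(n);b=balls(n,pts,im,d);v=b[0]-t;print(b.round(1),np.linalg.norm(b[0]-b[1]),v.round(1),np.hypot(*v[:2]),np.degrees(np.arctan2(v[1],v[0])))
E
```

```text
[[668.5 281.7 258. ]
 [650.9 410.7 258.2]] 130.17222582683124 [174.1  20.5   1. ] 175.31074972203552 6.701532849036836
[[667.8 284.5 260.6]
 [660.6 414.4 256.8]] 130.17200305536278 [173.4  23.3   3.7] 174.9610177795274 7.6450435532692405
```

```bash

python3 -m pendant '[[0,1,-8,0,-0.4],[0,1,-8,10,-0.4],[0,0,0,30,0],[0,0,0,25,0],[0,0,0,15,0],[0,0,0,5,0],[0,0,0,0,0]]'
python3 - <<'E'
from h import *
s=r.sense();print(s['tool_pos'],s['tcp_rot'],s['ft_force'],s['wrist_torque']); plan([478.5,262,164],98.9,2,0)
E
```

```text
time: 10.75
tool_pos: [477.9, 261.3, 171.8]
tcp_rot: [-179.9, 0.0, 99.1]
ft_force: [0.9, 1.0, -2.2]
finger_gap: 21.6
[477.90595491 261.33696863 171.7682168 ] [-1.79949550e+02  9.72033944e-03  9.90537013e+01] [ 0.8880733   1.02392295 -2.1666936 ] [0.03394587 0.10426859 0.01457729]
2 [[0,0,0,4,0.1],[0,0,0,4,0.1]]
```

```bash

python3 -m pendant '[[0,0,0,3,0],[0,0,0,3,0],[0,0,0,0,0]]'
python3 -m pendant '[[0,0,0,2,0],[0,0,0,1,0],[0,0,0,0,0]]'
```

```text
time: 11.05
tool_pos: [478.5, 261.5, 166.4]
tcp_rot: [180.0, -0.0, 99.1]
ft_force: [0.4, -0.3, -1.8]
finger_gap: 21.6
time: 11.35
tool_pos: [478.7, 261.8, 163.6]
tcp_rot: [179.9, -0.0, 99.1]
ft_force: [0.1, 0.9, 1.8]
finger_gap: 21.6
```

```bash

python3 -m pendant '[[0,0,0,1,0],[0.5,0,0,0,0],[1,0,0,0,0],[1,0,0,0,0],[1,0,0,0,0],[1,0,0,-20,0],[1,0,0,-40,0],[1,0,0,-40,0],[1,0,0,0,0]]'
python3 -m pendant '[[1,0,0,0,0],[1,0,0,0,0],[1,0,0,0,0],[1,0,0,0,0],[1,0,0,0,0],[1,0,0,0,0],[1,0,0,0,0],[1,0,0,0,0],[1,0,0,0,0],[1,0,0,0,0]]'
python3 - <<'E'
from h import *
im,d=snap('side','side4.png')
for q in ['rod_elbow','rod_tip','rod_grip']: print(q,[(np.round(x['at']).tolist(),round(x['score'],2)) for x in optics.search_frame('side',q)[:3]])
snap('top','top4.png')
a=cv2.imread('pics/top4.png')[60:280,100:340];b=cv2.imread('pics/side4.png')[60:280,180:420]
cv2.imwrite('pics/c4.png',cv2.resize(np.hstack([a,b]),(800,366)))
E
```

```text
time: 12.25
tool_pos: [481.0, 262.6, 269.2]
tcp_rot: [179.4, -0.1, 99.0]
ft_force: [0.2, 0.2, 1.0]
finger_gap: 85.6
time: 13.25
tool_pos: [478.3, 261.5, 262.0]
tcp_rot: [180.0, -0.0, 99.1]
ft_force: [-0.6, -0.0, 0.3]
finger_gap: 85.4
rod_elbow [([501.0, 268.0, 166.0], 0.56), ([364.0, 385.0, 65.0], 0.26)]
rod_tip [([500.0, 266.0, 168.0], 0.91)]
rod_grip [([501.0, 263.0, 165.0], 0.68)]
```

View pics/c4.png

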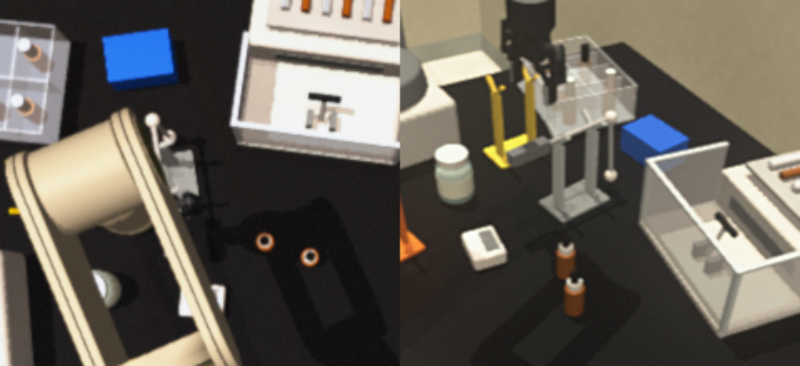

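The rod lies in the rest with its leg hanging: side px elbow ≈(307,130), tip ≈(306,165). I'll let it settle, then measure it.

```bash

python3 - <<'E'
from h import *
for i in range(2):
    im,d=optics.snapshot('side');b=balls('side',[(307,130),(306,165)],im,d);print(b.round(1))
P=cloud('side',d);x,y,z=P[...,0],P[...,1],P[...,2]
m=(d>0)&(x>400)&(x<520)&(y>220)&(y<310)&(z>148)&(z<190)
nl,lab,st,c=cv2.connectedComponentsWithStats(m.astype('uint8'))
for i in range(1,nl):
    if st[i][4]>20:q=P[lab==i];l=cv2.fitLine(q[:,:2].astype('float32'),2,0,.01,.01).ravel();print(st[i],q.min(0).round(),q.max(0).round(),q.mean(0).round(),np.degrees(np.arctan2(l[1],l[0])))
E
python3 -m pendant '[[1,0,0,20,0],[1,0,0,20,0],[1,0,0,20,0],[1,0,0,0,0],[1,0,0,0,0],[1,0,0,0,0]]'
python3 - <<'E'
from h import *
im,d=snap('side','side5.png');b=balls('side',[(307,130),(306,165)],im,d);print(b.round(1)); print(r.sense()['tool_pos'])
E
```

```text
[[653.7 290.  165.1]
 [653.8 282.3  34. ]]
[[654.4 289.5 165.1]
 [655.7 284.3  32.4]]
[244 142  30  19 306] [424. 240. 154.] [520. 277. 180.] [463. 254. 170.] 7.799423
time: 14.2
tool_pos: [479.0, 261.7, 203.6]
tcp_rot: [179.9, -0.0, 99.1]
ft_force: [0.7, -0.3, -0.1]
finger_gap: 85.5
[[653.3 290.5 165.1]
 [654.3 282.7  35.2]]
[479.0509834  261.76579209 203.68802612]
```

```bash

python3 -m pendant '[[1,1,0,25,0],[1,0,0,22,0],[1,0,0,9,0],[1,0,0,0,0],[0,0,0,0,0],[0,0,0,0,0],[0,0,0,0,0],[0,0,0,0,0],[0,0,0,0,0],[0,0,0,0,0]]' 110
python3 -m pendant '[[0,0,0,0,0],[0,0,0,0,0]]'
```

```text
time: 15.25
tool_pos: [478.4, 262.8, 146.7]
tcp_rot: [179.9, -0.0, 99.1]
ft_force: [-0.9, 0.8, 5.3]
finger_gap: 22.8
time: 15.45
tool_pos: [478.5, 262.8, 146.7]
tcp_rot: [179.9, -0.0, 99.1]
ft_force: [-1.4, 2.5, 5.7]
finger_gap: 22.5
```

```bash

python3 -m pendant '[[0,0,0,-10,0],[0,0,0,-20,0],[0,0,0,-30,0],[0,0,0,-35,0],[0,0,0,-35,0],[0,0,0,-30,0],[0,0,0,0,0],[0,0,0,0,0]]'
python3 - <<'E'
from h import *
im,d=snap('side','side6.png'); s=r.sense();print(s['tool_pos'],s['tcp_rot'])
for q in ['rod']: print(q,[(np.round(x['at']).tolist(),round(x['score'],2)) for x in optics.search_frame('side',q)[:3]])
cv2.imwrite('pics/c6.png',cv2.resize(im[20:240,180:420],(655,600)))
P=cloud('side',d);x,y,z=P[...,0],P[...,1],P[...,2]
m=(d>0)&(x>630)&(x<690)&(y>255)&(y<320)&(z>130)&(z<350)
nl,lab,st,c=cv2.connectedComponentsWithStats(m.astype('uint8'))
for i in range(1,nl):
    if st[i][4]>10:q=P[lab==i];print(st[i],q.min(0).round(),q.max(0).round(),'top',q[q[:,2]>q[:,2].max()-20].mean(0),'low',q[q[:,2]<q[:,2].min()+20].mean(0))
E
```

```text
time: 16.25
tool_pos: [478.2, 262.3, 306.2]
tcp_rot: [180.0, 0.0, 99.0]
ft_force: [0.7, -0.1, -2.3]
finger_gap: 22.5
[477.59709873 262.05832926 304.71652344] [-1.79886019e+02  3.61180379e-02  9.90387073e+01]
rod [([706.0, 1.0, 99.0], 0.7)]
[304  78  10  49 210] [631. 272. 186.] [661. 297. 336.] top [645.98876422 283.89973651 327.19413463] low [648.25983849 280.45738062 197.0558355 ]
```

View pics/c6.png

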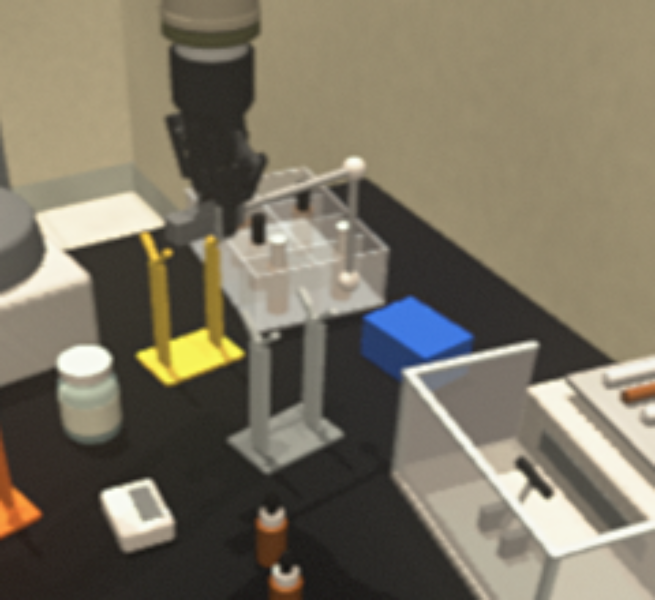

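The crop shows the rod held level with its leg hanging, elbow at side px ≈(310,81) and tip ≈(307,123).

```bash

python3 - <<'E'
from h import *
s=r.sense();t=s['tool_pos'];im,d=optics.snapshot('side');b=balls('side',[(310,81),(307,123)],im,d);v=b[0]-t
print(b.round(1),v.round(1),np.hypot(*v[:2]),np.degrees(np.arctan2(v[1],v[0])),s['tcp_rot'],np.linalg.norm(b[0]-b[1]))
# station: refine from shield top edges
for n in ['top','side']:
    D=np.load(f'c_{n}.npz');P,ok=D['P'],D['ok'];x,y,z=P[...,0],P[...,1],P[...,2]
    a=np.radians(-7.6);X=(x-676)*np.cos(a)+(y-3)*np.sin(a);Y=-(x-676)*np.sin(a)+(y-3)*np.cos(a)
    m=ok&(z>143)&(z<157)&(abs(X)<200)&(abs(Y)<200)
    f=m&(X<-30);print(n,'front X',np.median(X[f]),'Y sides',np.median(Y[m&(X>-20)&(Y<0)]),np.median(Y[m&(X>-20)&(Y>0)]),
      'slope',np.degrees(np.polyfit(Y[f],X[f],1)[0]))
    f=ok&(z>60)&(z<89)&(X>70)&(X<150)&(abs(Y)<120);print('face',np.median(X[f]) if f.any() else None)
    f=ok&(abs(Y)<40)&(abs(X-31)<25)&(z>80)&(z<115);print('bar',np.median(X[f]),Y[f].min(),Y[f].max(),np.percentile(X[f],[5,95]),np.percentile(z[f],95))
E
```

```text
[[654.5 292.3 325.1]
 [650.3 287.1 192.5]] [177.2  30.4  21.2] 179.79789592068897 9.732031250258824 [-1.79810143e+02  5.45484410e-02  9.90428314e+01] 132.75511948878076
top front X -45.994108703679416 Y sides -147.2502505737587 145.88666561635245 slope 0.23641352547897782
face 117.0007048482389
bar 31.211733984650046 -29.650285762023092 28.328597493122288 [26.5069873  39.23106475] 103.71619847995727
side front X -47.216612653232566 Y sides -146.68657016421574 146.66268101607466 slope 0.22212180958656852
face 114.91495096166061
bar 30.081305822486517 -28.663085443307825 34.53494593094929 [26.0347764  39.22898394] 102.13160596916926
```

```bash

python3 - <<'E'
from h import *
plan([573.4,38.5,306],82,10,0)
E
```

```text
10 [[0,-24,6,0,1.7],[0,-23,7,0,1.7],[0,-23,7,0,1.7],[0,-23,8,0,1.7],[0,-23,9,0,1.7],[0,-22,9,0,1.7],[0,-22,10,0,1.7],[0,-22,11,0,1.7],[0,-22,11,0,1.7],[0,-21,12,0,1.7]]
```

```bash

python3 -m pendant '[[0,-24,6,-1,1.7],[0,-23,7,0,1.7],[0,-23,7,0,1.7],[0,-23,8,0,1.7],[0,-23,9,0,1.7],[0,-22,9,0,1.7],[0,-22,10,0,1.7],[0,-22,11,0,1.7],[0,-22,11,0,1.7],[0,-21,12,0,1.7]]'
python3 -m pendant '[[0,0,0,0,0],[0,0,0,0,0],[0,0,0,0,0]]'
python3 - <<'E'
from h import *
s=r.sense();t=s['tool_pos'];im,d=snap('side','side7.png');print(t,s['tcp_rot'],s['finger_gap'])
P=cloud('side',d);x,y,z=P[...,0],P[...,1],P[...,2]
m=(d>0)&(np.hypot(x-749,y-14)<45)&(z>175)&(z<350)
nl,lab,st,c=cv2.connectedComponentsWithStats(m.astype('uint8'))
for i in range(1,nl):
    if st[i][4]>10:
        q=P[lab==i];print(st[i],'top',q[q[:,2]>q[:,2].max()-20].mean(0),'low',q[q[:,2]<q[:,2].min()+20].mean(0))
cv2.imwrite('pics/c7.png',cv2.resize(im[20:270,250:500],(600,600)))
E
```

```text
time: 17.4
tool_pos: [573.4, 37.8, 305.0]
tcp_rot: [-179.8, 0.0, 82.0]
ft_force: [0.8, 0.6, -1.7]
finger_gap: 22.6
time: 17.7
tool_pos: [573.3, 39.6, 306.0]
tcp_rot: [-179.9, -0.0, 82.1]
ft_force: [-0.8, -0.2, -2.4]
finger_gap: 22.4
[573.31259867  39.55454249 306.04468177] [-1.79898802e+02 -6.65193841e-03  8.20984878e+01] 22.423376740145702
[386 113  20  53 304] top [734.2707211   12.92345073 326.58377332] low [741.41480589   7.54023721 196.54786177]
```

View pics/c7.png

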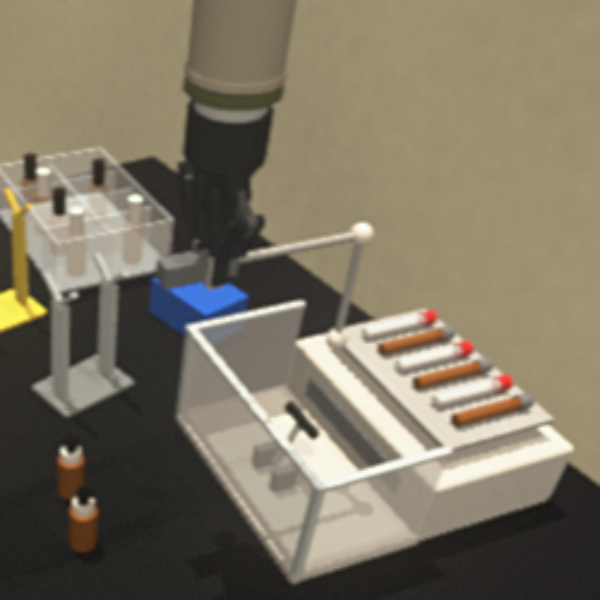

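Elbow at side px ≈(401,117), tip ≈(390,161). The leg hangs beyond the bar.

```bash

python3 - <<'E'
from h import *
s=r.sense();t=s['tool_pos'];im,d=optics.snapshot('side');b=balls('side',[(401,117),(390,161)],im,d);v=b[0]-t
a=np.radians(-7.8);f=lambda q:[(q[0]-685)*np.cos(a)+(q[1]-2)*np.sin(a),-(q[0]-685)*np.sin(a)+(q[1]-2)*np.cos(a)]
print(b.round(1),v.round(1),np.hypot(*v[:2]),np.linalg.norm(b[0]-b[1]),'station',f(b[0]),f(b[1]))
E
```

```text
[[747.7  15.3 324.1]
 [745.9  11.7 194. ]] [174.3 -24.4  17.7] 176.0416784476805 130.21200683924448 station [np.float64(60.3407429896605), np.float64(21.736809609382973)] [np.float64(59.059944960029725), np.float64(17.83800991861083)]
```

```bash

python3 -m pendant '[[0,0,0,15,0],[0,0,0,25,0],[0,0,0,25,0],[0,0,0,25,0],[0,0,0,20,0],[0,0,0,12,0],[0,0,0,5,0],[0,0,0,0,0],[0,0,0,0,0]]'
python3 -m pendant '[[0,0,-5,0,0],[0,0,-5,0,0],[0,0,-5,0,0],[0,0,-5,0,0],[0,0,0,0,0]]'
```

```text
time: 18.7
tool_pos: [574.5, 39.0, 181.1]
tcp_rot: [179.9, -0.0, 82.1]
ft_force: [-0.4, -0.5, -1.5]
finger_gap: 22.2
time: 19.2
tool_pos: [553.5, 41.8, 180.1]
tcp_rot: [-180.0, -0.0, 82.1]
ft_force: [0.2, -0.4, -2.3]
finger_gap: 22.6
```

```bash

python3 -m pendant '[[0,0,-5,0,0],[0,0,-5,0,0],[0,0,-5,0,0],[0,0,-5,0,0],[0,0,-5,0,0]]'
python3 -m pendant '[[0,0,-5,0,0],[0,0,-5,0,0],[0,0,-5,0,0],[0,0,-5,0,0],[0,0,-5,0,0]]'
python3 - <<'E'
from h import *
im,d=snap('side','side8.png');im2,_=snap('top','top8.png');print(r.sense()['ft_force'])
print([(np.round(x['at']).tolist(),round(x['score'],2)) for x in optics.search_frame('side','lever_bar')[:3]])
print([(np.round(x['at']).tolist(),round(x['score'],2)) for x in optics.search_frame('top','lever_bar')[:3]])
cv2.imwrite('pics/c8.png',np.hstack([cv2.resize(im[90:290,290:470],(396,440)),cv2.resize(im2[60:180,220:330],(403,440))]))
E
```

```text
time: 19.7
tool_pos: [529.0, 45.2, 180.1]
tcp_rot: [180.0, -0.0, 82.1]
ft_force: [0.7, -0.9, -1.8]
finger_gap: 22.5
time: 20.2
tool_pos: [504.1, 49.0, 179.8]
tcp_rot: [-180.0, -0.0, 82.1]
ft_force: [1.6, 1.1, -2.1]
finger_gap: 22.5
[-0.61159588  1.79240949 -0.22889432]
[]
[([666.0, 4.0, 102.0], 0.4)]
```

View pics/c8.png

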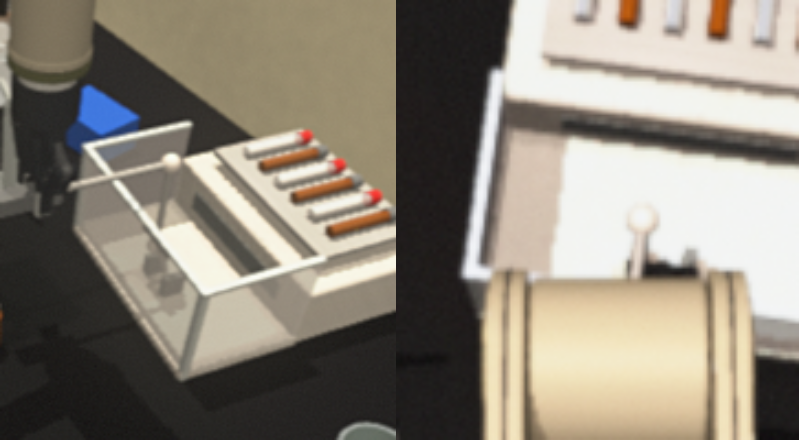

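The bar has come over in front of the leg, so I'll keep pulling in small steps and watch the force.

```bash

python3 -m pendant '[[0,0,-3,0,0],[0,0,-3,0,0],[0,0,0,0,0]]'
python3 -m pendant '[[0,0,-2,0,0],[0,0,-2,0,0],[0,0,0,0,0]]'
python3 -m pendant '[[0,0,-2,0,0],[0,0,-1,0,0],[0,0,0,0,0]]'
```

```text
time: 20.7
tool_pos: [498.2, 49.6, 179.9]
tcp_rot: [-180.0, -0.0, 82.1]
ft_force: [0.3, 2.9, -1.1]
finger_gap: 22.7
time: 21.0
tool_pos: [494.5, 50.0, 180.0]
tcp_rot: [-180.0, -0.0, 82.1]
ft_force: [1.7, 2.9, -1.6]
finger_gap: 22.8
time: 21.3
tool_pos: [493.5, 50.0, 180.0]
tcp_rot: [179.7, -0.0, 82.0]
ft_force: [14.0, 1.8, -11.3]
finger_gap: 22.0
```

The force jumped to 14 N, and the leg is about at the predicted end position, so the toggle is at its stop. I'll back off, lift clear and check.

```bash

python3 -m pendant '[[0,0,5,0,0],[0,0,10,0,0],[0,0,15,0,0],[0,0,10,0,0],[0,0,0,-15,0],[0,0,0,-30,0],[0,0,0,-40,0],[0,0,0,-40,0],[0,0,0,-5,0],[0,0,0,0,0]]'
python3 - <<'E'
from h import *
im,d=snap('side','side9.png');im2,d2=snap('top','top9.png');s=r.sense();print(s['tool_pos'],s['ft_force'],s['finger_gap'])
a=np.radians(-7.8)
for n,i_,d_ in [('side',im,d),('top',im2,d2)]:
    P=cloud(n,d_);x,y,z=P[...,0],P[...,1],P[...,2];X=(x-685)*np.cos(a)+(y-2)*np.sin(a);Y=-(x-685)*np.sin(a)+(y-2)*np.cos(a)
    f=(d_>0)&(abs(Y)<40)&(abs(X)<42)&(z>75)&(z<112);print(n,f.sum(),np.median(X[f]),Y[f].min(),Y[f].max(),np.percentile(X[f],[5,95]),np.percentile(z[f],95))
cv2.imwrite('pics/c9.png',np.hstack([cv2.resize(im[40:290,270:495],(396,440)),cv2.resize(im2[60:180,220:330],(403,440))]))
E
```

```text
time: 22.3
tool_pos: [532.1, 44.7, 312.9]
tcp_rot: [179.8, -0.0, 82.0]
ft_force: [-0.4, 0.2, -2.2]
finger_gap: 22.7
[530.73074896  44.77689146 309.04295307] [-0.69159611 -0.47722654 -2.40435676] 22.4546442939814
  return _methods._mean(a, axis=axis, dtype=dtype,
  ret = ret.dtype.type(ret / rcount)
Traceback (most recent call last):
ValueError: zero-size array to reduction operation minimum which has no identity
```

```bash

python3 - <<'E'
from h import *
s=r.sense()
plan([478.3,262.5,306],99,11,0)
E
```

```text
11 [[0,19,-7,0,-1.5],[0,19,-7,0,-1.5],[0,19,-6,0,-1.5],[0,19,-6,0,-1.5],[0,20,-5,0,-1.5],[0,20,-5,0,-1.5],[0,20,-4,0,-1.5],[0,20,-4,0,-1.5],[0,20,-3,0,-1.5],[0,20,-3,0,-1.5],[0,20,-2,0,-1.5]]
```

```bash

python3 -m pendant '[[0,19,-7,0,-1.5],[0,19,-7,0,-1.5],[0,19,-6,0,-1.5],[0,19,-6,0,-1.5],[0,20,-5,0,-1.5],[0,20,-5,0,-1.5],[0,20,-4,0,-1.5],[0,20,-4,0,-1.5],[0,20,-3,0,-1.5],[0,20,-3,0,-1.5]]'
python3 -m pendant '[[0,20,-2,0,-1.5],[0,0,0,0,-0.5],[0,0,0,0,0],[0,0,0,0,0]]'
python3 - <<'E'
from h import *
im,d=snap('side','side10.png');im2,d2=snap('top','top10.png');s=r.sense();t=s['tool_pos'];print(t,s['tcp_rot'],s['finger_gap'])
a=np.radians(-7.8);c0=np.load('c_top.npz')
for n,i_,P,ok in [('before',c0['im'],c0['P'],c0['ok']),('now',im2,cloud('top',d2),d2>0)]:
    x,y,z=P[...,0],P[...,1],P[...,2];X=(x-685)*np.cos(a)+(y-2)*np.sin(a);Y=-(x-685)*np.sin(a)+(y-2)*np.cos(a)
    f=ok&(abs(Y)<45)&(abs(X)<48)&(z>80)&(z<115);print(n,f.sum())
    if f.any():print(X[f].mean(),np.median(X[f]),np.percentile(Y[f],[1,99]),np.percentile(X[f],[5,95]),np.percentile(z[f],95))
for q in ['rod_elbow']: print(q,[(np.round(x['at']).tolist(),round(x['score'],2)) for x in optics.search_frame('side',q)[:3]])
# rod leg balls in side view: brightest round blobs near predicted px
p=optics.camera_params('side');K=p['camera_matrix'];Rm=R.from_euler('xyz',p['orientation'],degrees=True).as_matrix()
for w in [(653.5,290,t[2]+19),(653.5,288,t[2]+19-130)]:
    q=Rm.T@(np.array(w)-p['eye']);u=K@(q/q[2]);u,v=u[:2].round().astype(int)
    P=cloud('side',d)[v-9:v+10,u-9:u+10];g=(abs(d[v-9:v+10,u-9:u+10]-q[2])<30)&(im[v-9:v+10,u-9:u+10].min(-1)>120)
    print((u,v),g.sum(),np.median(P[g],0))
E
```

```text
time: 23.4
tool_pos: [484.0, 242.7, 307.4]
tcp_rot: [-179.8, 0.1, 97.1]
ft_force: [-0.5, 0.2, -1.1]
finger_gap: 22.5
time: 23.8
tool_pos: [480.6, 261.2, 308.8]
tcp_rot: [-179.9, 0.1, 99.0]
ft_force: [-0.7, 0.0, -1.6]
finger_gap: 22.2
[480.89196183 261.13684511 309.51584514] [-1.79958025e+02  2.65315957e-02  9.89767586e+01] 22.579705882157075
before 103
22.9081657658764 22.121913713071574 [-29.18126646  27.79640848] [17.53306856 30.14589339] 103.71619847995727
now 87
-31.378562174179958 -31.68215853891438 [-30.30408034  28.55056716] [-36.49211625 -25.72888701] 101.67803077822303
rod_elbow [([555.0, 269.0, 324.0], 0.94)]
(np.int64(310), np.int64(80)) 58 [646.92031583 282.6233452  330.91408806]
(np.int64(308), np.int64(121)) 46 [650.96549747 277.95287828 201.02448815]
```

The bar now measures −31.4 mm in the shield-based frame, matching the "on" position. Next I'll lower the rod back into the rest.

```bash

python3 -m pendant '[[0,1,-2,15,0],[0,0,0,30,0],[0,0,0,30,0],[0,0,0,30,0],[0,0,0,20,0],[0,0,0,15,0],[0,0,0,8,0],[0,0,0,4,0],[0,0,0,0,0]]'
python3 - <<'E'
from h import *
s=r.sense();print(s['tool_pos'],s['tcp_rot'],s['ft_force'])
p=optics.camera_params('top');K=p['camera_matrix'];Rm=R.from_euler('xyz',p['orientation'],degrees=True).as_matrix();a=np.radians(-7.8)
for n,f in [('before','top1'),('now','top10')]:
    im=cv2.imread(f'pics/{f}.png')[95:150,262:325];m=(im.max(-1)<60).astype('uint8')
    nl,lab,st,c=cv2.connectedComponentsWithStats(m)
    for i in range(1,nl):
        if 20<st[i][4]<400:
            w=Rm@np.linalg.inv(K)@[c[i][0]+262,c[i][1]+95,1];q=np.array(p['eye'])+w*(94-p['eye'][2])/w[2]
            print(n,st[i],q.round(1),(q[0]-685)*np.cos(a)+(q[1]-2)*np.sin(a))
E
```

```text
time: 24.85
tool_pos: [478.9, 262.7, 158.2]
tcp_rot: [180.0, -0.0, 99.0]
ft_force: [-0.9, 0.3, -0.8]
finger_gap: 22.2
[478.89109945 262.66961332 158.18840978] [ 1.79977656e+02 -4.45746093e-03  9.90448559e+01] [-0.86312751  0.32044689 -0.8335645 ]
before [  8   0  55   8 103] [772.8 -14.4  94. ] 89.17810543971555
before [24 22 18  4 50] [710.4  -2.6  94. ] 25.830118800950988
now [  7   0  56   8 100] [772.7 -14.7  94. ] 89.14321094396306
now [21 40 19  4 38] [656.1   6.7  94. ] -29.312765773716105
```

Pixel-based swing is only about 55 mm of the 62 expected. The −11 N vertical force at the end also suggests the tip ball may have jammed under the bar. The rod is still gripped, so I'll go back and pull again with the leg about 7 mm lower.

```bash

python3 -m pendant '[[0,0,0,-20,0],[0,0,0,-40,0],[0,0,0,-40,0],[0,0,0,-40,0],[0,0,0,-10,0],[0,0,0,0,0]]'
python3 - <<'E'
from h import *
plan([552,42,307],82,10,0)
c=cv2.cvtColor(cv2.imread('pics/top1.png'),6)[110:140,285:305];print(c[:, 6:14].mean(1).round().astype(int)[:20])
c=cv2.cvtColor(cv2.imread('pics/top10.png'),6)[110:150,282:305];print(c[:,6:14].mean(1).round().astype(int))
E
```

```text
time: 25.45
tool_pos: [480.2, 263.3, 311.7]
tcp_rot: [179.6, -0.1, 99.1]
ft_force: [0.3, 0.8, -1.9]
finger_gap: 22.2
10 [[0,-23,4,0,1.7],[0,-23,4,0,1.7],[0,-23,5,0,1.7],[0,-23,6,0,1.7],[0,-22,6,0,1.7],[0,-22,7,0,1.7],[0,-22,8,0,1.7],[0,-22,8,0,1.7],[0,-21,9,0,1.7],[0,-21,10,0,1.7]]
[243 244 243 243 243 234 175  68  37  34  68 151 193 190 173 161 161 179
 186 170]
[243 243 243 243 243 243 244 244 244 244 243 243 243 243 244 243 242 241
 236 225 213 188 178 170 147  87  40  38  85 194 239 238 205 143 142 156
 157 147 130 125]
```

```bash

python3 -m pendant '[[0,-23,4,0,1.7],[0,-23,4,0,1.7],[0,-23,5,0,1.7],[0,-23,6,0,1.7],[0,-22,6,0,1.7],[0,-22,7,0,1.7],[0,-22,8,0,1.7],[0,-22,8,0,1.7],[0,-21,9,0,1.7],[0,-21,10,0,1.7]]'
python3 -m pendant '[[0,0,0,0,0],[0,0,0,0,0]]'
python3 - <<'E'
from h import *
s=r.sense();t=s['tool_pos'];im,d=snap('side','side11.png');print(t,s['tcp_rot'])
p=optics.camera_params('side');K=p['camera_matrix'];Rm=R.from_euler('xyz',p['orientation'],degrees=True).as_matrix()
a=np.radians(-7.8)
for dz in (19,-111):
    w=np.array([t[0]+174.5,t[1]-24.5,t[2]+dz]);q=Rm.T@(w-p['eye']);u=K@(q/q[2]);u,v=u[:2].round().astype(int)
    P=cloud('side',d)[v-9:v+10,u-9:u+10];D=d[v-9:v+10,u-9:u+10];g=(abs(D-q[2])<30)&(im[v-9:v+10,u-9:u+10].min(-1)>120)
    c=np.median(P[g],0);c=c+(c-p['eye'])/np.linalg.norm(c-p['eye'])*9;print((u,v),g.sum(),c.round(1),'X',(c[0]-685)*np.cos(a)+(c[1]-2)*np.sin(a))
E
```

```text
time: 26.45
tool_pos: [550.9, 40.6, 305.5]
tcp_rot: [-179.8, 0.0, 82.0]
ft_force: [0.3, 0.8, -1.1]
finger_gap: 22.3
time: 26.65
tool_pos: [550.8, 41.3, 306.0]
tcp_rot: [-179.8, 0.0, 82.0]
ft_force: [0.1, -0.0, -1.2]
finger_gap: 22.6
[550.83452898  41.26506404 306.02556133] [-1.79832986e+02  2.14496992e-03  8.20048120e+01]
(np.int64(393), np.int64(119)) 75 [724.   19.8 323.6] X 36.19055322023391
(np.int64(383), np.int64(162)) 61 [724.   12.9 192.7] X 37.123012484204196
```

```bash

python3 -m pendant '[[0,0,0,15,0],[0,0,0,25,0],[0,0,0,25,0],[0,0,0,25,0],[0,0,0,20,0],[0,0,0,15,0],[0,0,0,8,0],[0,0,-10,0,0],[0,0,-15,0,0],[0,0,0,0,0]]'
python3 -m pendant '[[0,0,-8,0,0],[0,0,-6,0,0],[0,0,-5,0,0],[0,0,0,0,0]]'
python3 -m pendant '[[0,0,-3,0,0],[0,0,-2,0,0],[0,0,0,0,0]]'
```

```text
time: 27.7
tool_pos: [525.8, 45.4, 176.0]
tcp_rot: [180.0, -0.0, 82.1]
ft_force: [0.2, -0.1, -2.2]
finger_gap: 22.3
time: 28.1
tool_pos: [507.6, 47.8, 175.2]
tcp_rot: [180.0, -0.0, 82.1]
ft_force: [0.3, -0.1, -1.2]
finger_gap: 22.2
time: 28.4
tool_pos: [503.0, 48.6, 175.2]
tcp_rot: [180.0, -0.0, 82.1]
ft_force: [-0.1, 2.0, -0.5]
finger_gap: 22.2
```

```bash

python3 -m pendant '[[0,0,-3,2,0],[0,0,-3,0,0],[0,0,-1,0,0],[0,0,0,0,0]]'
python3 -m pendant '[[0,0,-2,0,0],[0,0,0,0,0]]'
python3 -m pendant '[[0,0,-2,0,0],[0,0,0,0,0]]'
```

```text
time: 28.8
tool_pos: [495.3, 49.4, 172.7]
tcp_rot: [-179.9, 0.0, 82.1]
ft_force: [-1.5, 2.5, -0.4]
finger_gap: 22.4
time: 29.0
tool_pos: [494.2, 49.4, 172.8]
tcp_rot: [180.0, 0.0, 82.0]
ft_force: [4.1, 1.9, -4.7]
finger_gap: 22.5
time: 29.2
tool_pos: [493.7, 49.4, 172.9]
tcp_rot: [179.8, 0.0, 82.0]
ft_force: [13.0, 0.8, -9.6]
finger_gap: 22.6
```

The hard stop came at the same place with the ball 7 mm lower, so it is the toggle's own end stop. I'll back off, lift and return to the rest.

```bash

python3 -m pendant '[[0,0,5,0,0],[0,0,10,0,0],[0,0,15,0,0],[0,0,10,0,0],[0,0,0,-15,0],[0,0,0,-30,0],[0,0,0,-40,0],[0,0,0,-40,0],[0,0,0,-10,0],[0,0,0,0,0]]'
python3 - <<'E'
from h import *
plan([478.3,262.5,308],99,11,0)
E
```

```text
time: 30.2
tool_pos: [532.8, 44.1, 311.3]
tcp_rot: [179.7, -0.0, 82.0]
ft_force: [0.3, -0.1, -2.2]
finger_gap: 22.2
11 [[0,19,-8,0,-1.5],[0,19,-7,0,-1.5],[0,19,-7,0,-1.5],[0,20,-6,0,-1.5],[0,20,-6,0,-1.5],[0,20,-5,0,-1.5],[0,20,-5,0,-1.5],[0,20,-4,0,-1.5],[0,20,-3,0,-1.5],[0,20,-3,0,-1.5],[0,20,-2,0,-1.5]]
```

```bash

python3 -m pendant '[[0,19,-8,0,-1.5],[0,19,-7,0,-1.5],[0,19,-7,0,-1.5],[0,20,-6,0,-1.5],[0,20,-6,0,-1.5],[0,20,-5,0,-1.5],[0,20,-5,0,-1.5],[0,20,-4,0,-1.5],[0,20,-3,0,-1.5],[0,20,-3,0,-1.5]]'
python3 -m pendant '[[0,20,-2,0,-1.5],[0,0,0,0,-0.5],[0,0,0,0,0],[0,0,0,0,0]]'
python3 - <<'E'
from h import *
s=r.sense();t=s['tool_pos'];im,d=snap('side','side12.png');print(t,s['tcp_rot'])
p=optics.camera_params('side');K=p['camera_matrix'];Rm=R.from_euler('xyz',p['orientation'],degrees=True).as_matrix()
for dz in (19,-111):
    w=np.array([t[0]+174.5,t[1]+28,t[2]+dz]);q=Rm.T@(w-p['eye']);u=K@(q/q[2]);u,v=u[:2].round().astype(int)
    P=cloud('side',d)[v-9:v+10,u-9:u+10];D=d[v-9:v+10,u-9:u+10];g=(abs(D-q[2])<30)&(im[v-9:v+10,u-9:u+10].min(-1)>120)
    c=np.median(P[g],0);c=c+(c-p['eye'])/np.linalg.norm(c-p['eye'])*9;print((u,v),g.sum(),c.round(1),(c-t).round(1))
im2,d2=snap('top','top12.png');c=cv2.cvtColor(im2,6)[128:145,288:296].mean(1).round().astype(int);print('bar rows from 128',c)
E
```

```text
time: 31.2
tool_pos: [480.4, 243.3, 305.5]
tcp_rot: [-179.8, 0.1, 97.1]
ft_force: [0.6, 0.2, -1.5]
finger_gap: 22.1
time: 31.6
tool_pos: [477.0, 261.8, 306.8]
tcp_rot: [-179.9, 0.1, 99.0]
ft_force: [-0.4, -0.1, -1.7]
finger_gap: 22.1
[476.99231672 261.77746376 306.83224511] [-1.79895802e+02  5.20803413e-02  9.89978934e+01]
(np.int64(310), np.int64(81)) 57 [649.4 290.  324.8] [172.4  28.3  18. ]
(np.int64(307), np.int64(122)) 43 [650.9 285.1 194.5] [ 173.9   23.3 -112.4]
bar rows from 128 [236 225 213 189 178 170 147  87  40  37  85 195 240 238 205 142 142]
```

```bash

python3 -m pendant '[[0,1,2,15,0],[0,0,0,30,0],[0,0,0,30,0],[0,0,0,30,0],[0,0,0,25,0],[0,0,0,15,0],[0,0,0,5,0],[0,0,0,0,0]]'
python3 -m pendant '[[0,0,0,3,0],[0,0,0,2,0],[0,0,0,0,0]]'
```

```text
time: 32.5
tool_pos: [478.9, 263.7, 157.5]
tcp_rot: [-179.9, 0.0, 99.0]
ft_force: [-0.8, 0.4, -0.9]
finger_gap: 22.3
time: 32.8
tool_pos: [479.5, 264.1, 153.7]
tcp_rot: [179.9, -0.0, 99.0]
ft_force: [-0.1, -0.7, -1.6]
finger_gap: 22.6
```

```bash

python3 -m pendant '[[0,0,0,2,0],[0,0,0,2,0],[0,0,0,0,0]]'
python3 -m pendant '[[0,0,0,2,0],[0,0,0,0,0]]'
```

```text
time: 33.1
tool_pos: [478.9, 263.8, 148.7]
tcp_rot: [-180.0, 0.0, 99.0]
ft_force: [0.9, -0.2, -1.2]
finger_gap: 22.3
time: 33.3
tool_pos: [479.5, 263.7, 147.5]
tcp_rot: [179.9, 0.0, 99.0]
ft_force: [-1.2, -2.7, 2.1]
finger_gap: 22.4
```

```bash

python3 -m pendant '[[0,0,0,1,0],[0,0,0,0,0],[0.5,0,0,0,0],[1,0,0,0,0],[1,0,0,0,0],[1,0,0,0,0],[1,0,0,-20,0],[1,0,0,-40,0],[1,0,0,-40,0],[1,0,0,-40,0]]'
python3 -m pendant '[[1,0,-20,0,0],[1,0,-40,0,0],[1,0,-40,0,0],[1,0,0,0,0],[1,0,0,0,0],[1,0,0,0,0],[1,0,0,0,0],[1,0,0,0,0],[1,0,0,0,0],[1,0,0,0,0]]'
python3 -m pendant '[[1,0,0,0,0],[1,0,0,0,0],[1,0,0,0,0],[1,0,0,0,0],[1,0,0,0,0]]'
python3 - <<'E'
from h import *
im,d=snap('side','side13.png')
for i in range(2):
    if i: im,d=optics.snapshot('side')
    print(balls('side',[(307,130),(306,165)],im,d).round(1))
im2,d2=snap('top','top13.png')
c=cv2.cvtColor(im2,6)[128:145,288:296].mean(1).round().astype(int);print('bar',c)
for n,i_,d_ in [('side',im,d),('top',im2,d2)]:
    P=cloud(n,d_);x,y,z=P[...,0],P[...,1],P[...,2]
    for nm,(cx,cy,zz) in dict(da=(425,22,60),db=(449,104,60),jar=(368,390,80)).items():
        m=(d_>0)&(np.hypot(x-cx,y-cy)<50)&(z>zz)&(z<110);print(n,nm,m.sum(),P[m].mean(0).round() if m.any() else '')
    for q in ['beaker','timer']: print(n,q,[(np.round(k['at']).tolist(),round(k['score'],2)) for k in optics.search_frame(n,q)[:1]])
cv2.imwrite('pics/c13.png',np.hstack([cv2.resize(im[60:290,170:470],(480,368)),cv2.resize(im2[60:240,170:330],(320,360)) if 0 else cv2.resize(im2[60:290,120:320],(320,368))]))
E
```

```text
time: 34.3
tool_pos: [478.7, 263.9, 287.2]
tcp_rot: [-180.0, 0.0, 99.1]
ft_force: [0.5, 0.7, -1.0]
finger_gap: 85.5
time: 35.3
tool_pos: [380.5, 248.2, 285.8]
tcp_rot: [-180.0, 0.0, 99.0]
ft_force: [0.5, 0.1, -0.9]
finger_gap: 85.1
time: 35.8
tool_pos: [380.3, 248.2, 286.1]
tcp_rot: [180.0, -0.0, 99.1]
ft_force: [1.4, 0.1, 0.6]
finger_gap: 85.4
[[653.5 290.9 165.1]
 [657.2 289.1  30.9]]
[[654.8 290.8 164.9]
 [657.3 288.2  31.6]]
bar [236 225 213 189 178 170 147  87  40  38  85 194 239 238 205 143 142]
side da 86 [427.  23.  76.]
side db 77 [455. 103.  76.]
side jar 250 [369. 402.  97.]
side beaker [([648.0, -365.0, 66.0], 0.7)]
side timer [([350.0, 208.0, 28.0], 0.87)]
top da 51 [428.  25.  78.]
top db 50 [456. 105.  80.]
top jar 0 
top beaker [([662.0, -372.0, 57.0], 0.92)]
top timer [([354.0, 210.0, 29.0], 0.76)]
```

View pics/c13.png

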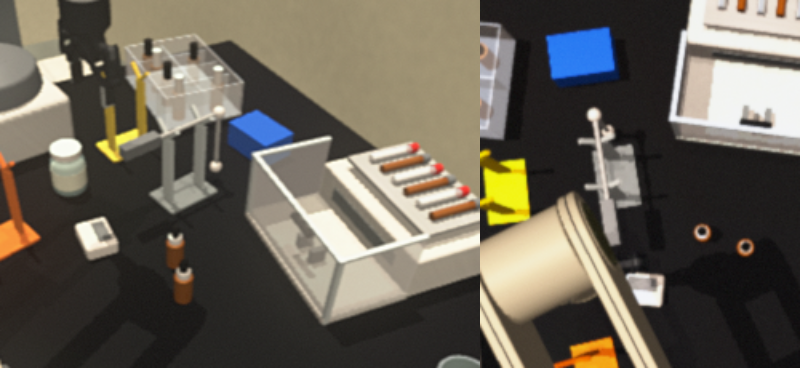

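The final view shows the rod in the grey rest with its leg hanging (side crop elbow (218,110), tip (215,166)) and the handle towards the robot. The toggle leans to the front (top crop ≈(755,122)), and the bystanders stand where they were.

```bash
python3 -c "
from h import *
print(r.sense()['ft_force']); print(hand_in())"
```

```text
[ 0.03835564 -0.29783067  0.3815154 ]
the job is handed in; nothing more can be done
None
```

The job is done and handed in at about 36 s. I laid the rod in the grey rest and let go, and its leg swung down and hung still. I then took it again by the handle, pulled the toggle over to its stop, and hung it back in the rest.

**Last checks that agreed:**
- The elbow is at about (654, 291, 165) mm and the tip directly below it at z ≈ 31–35 mm, steady between readings.
- The gripper is open and clear of everything, with about 0 N on the wrist.
- The two droppers, the jar, the beaker and the timer are where they started, to within a few mm; the timer's readings scatter the most (up to about 13 mm).

**Checks that disagreed or went wrong:**
- **Toggle travel:** the bar's measured travel was about 54–55 mm against the nominal 62 mm, so I went back and pulled a second time with the leg 7 mm lower. Both pulls met the same hard stop at 13–14 N, and the bar ended in the same place, about 31 mm to the robot's side of the pivot. I take that as fully on; the short travel may come from the starting angle or from measurement error.
- **Early turn error:** my first move turned the wrong way because of a sign mistake. It touched nothing.

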